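Tuck the holding-down strip under the lapped cover and hold it

TASK

Pick up the metal holding-down strip by its wooden grip, bring it to the open front part of the plywood mounting board, and slide its free long edge squarely about 20 mm under the edge of the lapped cover without lifting the cover. Then press the strip down flat on the board with a firm push (about 10 N) and finish while still holding it pressed there: do not let go. Leave the jar, the weight and the pot alone.

Things in the scene. Friction and masses are not known exactly. Their poses are not given: they have to be found in the camera images.
- strip_grip (a point): middle of the dark wooden grip rib of the loose holding-down strip, 19 mm above the strip's underside. The rib is 12 mm thick (x), 70 mm long (y), 28 mm high, upright on the plate. x points from the rib to the plate's free leading edge (55 mm away; the rear edge is 15 mm the other way), y along the rib, z up
- strip_lead (a point): middle of the strip's leading (free) long edge, at its underside: 55 mm along the strip's x from the rib and 19 mm below the rib's centre. Same axes as strip_grip
- strip: the whole loose strip (0.10 to 0.20 kg), lying on the table at first: flat aluminium plate 70 mm (x) by 120 mm (y), 5 mm thick, with the rib on it, 33 mm high in all. Origin on its underside straight below the rib's centre; axes as strip_grip
- board: mounting board fixed to the table: plywood, 235 mm (x) by 190 mm (y), 15 mm thick, a sheet of paper on it. Origin on its underside, 80 mm from its open front edge, 155 mm from its rear edge, midway across. x points from the front to the hinge at the rear, z up. The lapped cover lies over it from x = 35 mm (free edge) to x = 145 mm (hinge)
- slot (a point): middle of the slot's mouth: on the board's top face (15 mm above the table), straight below the cover's free edge. Axes as the board; x points into the slot. The slot under the cover is 8.5 mm high and 162 mm wide, between two side runners (12 mm wide) on which the cover rests
- cover (a joint): angle (rad) of the hinged wooden cover, 110 mm (x) by 190 mm (y), 6 mm thick: 0 lying shut on its runners, growing as its free edge is lifted; 0.01 rad is 1.1 mm at the free edge. Only its own weight holds it down (0.22 kg, about 1 N at the free edge)
- paste_jar: bystander: closed glass jar with a red lid, 52 mm across, 60 mm high; origin at its underside
- weight: bystander: cloth-covered weight, 75 x 45 x 30 mm with a small steel knob, 44 mm high in all; origin at its underside
- brush_pot: bystander: open red plastic pot, 76 mm across, 90 mm high; origin at its underside

How it is judged:
On the way, in this order (a step that is already met when the one before it is completed fails the run):
1. the strip has been picked up and carried clear of the table (height (world z) of strip above 0.018 m and contact force between strip and the fingers above 1 N), for 0.1 s.
2. the strip's leading edge is under the cover, square to it (x of strip_lead in the frame of slot above 0.01 m and y of strip_lead in the frame of slot between -0.045 and 0.045 m and z of strip_lead in the frame of slot between -0.004 and 0.004 m and angle between the x axis of strip_grip and the x axis of slot, either way round below 0.15 rad and value of joint cover below 0.02 rad), for 0.2 s.
At the end, for the whole second after the job is handed in: The strip lies flat on the board (0.04 rad), its leading edge 12 to 30 mm under the cover and square to it (0.12 rad), pressed on the board with over 4 N by the fingers, which still touch it; the cover is shut (0.01 rad) and free of the strip; all at rest (x of strip_lead in the frame of slot between 0.012 and 0.03 m and y of strip_lead in the frame of slot between -0.045 and 0.045 m and z of strip_lead in the frame of slot between -0.004 and 0.002 m and angle between the x axis of strip_grip and the x axis of slot, either way round below 0.12 rad and angle between strip's own z axis and vertical below 0.04 rad and contact force between strip and board_c0 above 4 N and contact force between strip and the fingers above 2 N and contact force between strip and cover below 0.5 N and value of joint cover below 0.01 rad and linear speed of strip below 0.01 m/s); the arm keeps its last pose, push and grip.
It fails at once if the cover is lifted (more than about 4 mm at its edge) (value of joint cover above 0.035 rad).
It fails at once if the strip is pressed with crushing force (contact force between strip and board_c0 above 60 N).
It fails at once if the jar is disturbed (distance of paste_jar from where it was at the start of the episode above 0.02 m).
It fails at once if the weight is disturbed (distance of weight from where it was at the start of the episode above 0.02 m).
It fails at once if the pot is disturbed (distance of brush_pot from where it was at the start of the episode above 0.02 m).
It also fails if it takes over 38 s, if anything falls off the work surface, if the arm or the gripper's body presses on something with over 40 N, if the wrist force passes 120 N, or if a joint passes its speed limit or range.

ROBOT

A 7-joint arm with a two-finger parallel gripper is mounted at the origin on the work surface. World frame = base frame: x ahead of the robot, y to its left, z up, the work surface at z = 0. Lengths are in m, angles in rad, forces in N, time in s.
With the tool pointing down it reaches from about 0.4 to 0.875 m from the base axis. Payload 19.3 kg.
Tool frame: the origin (TCP) lies at the very end of the fingers, on their centre line; the grasp point (between the pads) lies 19 mm behind it (bot.tcp_to_grasp is the distance from the TCP to the grasp point, in m); x points along the fingers, z is the direction in which the jaws open and shut, and the axes are right-handed (so a half turn about x gives the same grasp; the last joint's range is limited). The gripper opens to 85 mm and grips with 20 to 120 N. Pads are 22 mm wide; open, the fingers measure 114 mm over their backs; the gripper's body (76 mm by 85 mm) begins 54 mm behind the grasp point. The pads swing forward as they close: fully open they stand 13 mm farther back than shut.
Start: joints at [1.158, 0.521, -0.036, 1.599, 0.021, 1.021, -0.113], TCP at [0.21, -0.589, 0.231] pointing down, gripper open.
Joint ranges: [-2.91, 2.91], [-0.3, 2.13], [-1.5, 1.42], [0.17, 2.43], [-1.26, 4.41], [0.16, 1.93], [-2.52, 2.52]. Speed limits (rad/s): [1.89, 1.89, 2.39, 2.39, 3.01, 3.01, 3.01].

INTERFACE

Orientations are given as a unit quaternion [x, y, z, w].
In Python, from bench import bot gives the robot as it stands.
- The arm moves only by the shell command python3 -m inch 'ROWS'. ROWS is JSON, one flat list of numbers, 5 for each row, row after row: the gripper command: -1 is fully open, 1 is shut, values between are in proportion, then the shift along the tool's x, y, z in cm, then the turn about the tool's x in rad. In form: [grip, tx, ty, tz, roll, grip, tx, ty, tz, roll, ...]. A call has 1 to 8 rows; each row is the pose to reach, as a shift and turn from the pose commanded when the call began, along the tool's axes at that moment; what a row does not reach only later rows make up. A row lasts 1/10 s, in which the tool goes at most 50 mm and 8.59 degrees, less where a joint would pass 70% of its speed; a pose out of reach is approached as far as the arm can. A call with a gripper value outside its range is refused whole. The fingers move at their own pace and stop on an object; the grip force is fixed at half the most. Time passes only in rows, so rows that repeat a pose let the fingers close. It gives the time, the measured TCP pose, the force and the opening at its end, in the units of the state.
- bot.read_state(): the state, without advancing time (a new reading comes with each control period).
- bot.read_camera(name): name is "side" or "top" or "wrist"; returns a dict with "image" (420x560x3 uint8, red, green, blue), "fov_y" (degrees; the focal length in pixels is half the picture's height over the tangent of half this angle, whatever the lens; pixels are square), "cx", "cy" (the principal point, pixels), "T" (4x4, takes a point from camera to world coordinates). Camera axes: x right, y up, looking along -z (the intrinsics and any distortion apply to the point x, -y, -z); pixel columns grow to the right and rows downward; lengths in m; the calibration is good to about 2 mm. A picture is of the moment at which its call begins. There is no depth.
- bot.sign_off(): hands the job in, once; it reports no verdict.
The state is a dict: "t": time; "joint_positions": joint angles; "qvel": joint speeds; "tau": joint torques, N m; "tool_pos": TCP position; "ee_rot": TCP orientation; "wrist_force": force on the tool from outside, world axes, zero at the start; "moment": the same for the moment, N m; "grip_width": finger opening in m.
Only numpy, scipy, OpenCV 4.12 (cv2) and the standard library are available. Lean on these libraries where they do the work, as an engineer would, in place of code of your own. Each camera call takes 0.05 s, during which the arm holds its last target. There are 200 camera calls.

## Working session

There is one attempt and no reset: what is moved stays moved. The work goes in short steps, Python scripts to look and compute and a shell command to move; the robot and the scene stay as the last step left them, time stands still between calls to the robot, and variables do not carry over. Pictures are saved under pics/ and viewed, about 8 in all and at most 12, crops included, and the job is handed in when it is done.

```bash
ls; mkdir -p pics; python3 - <<'E'
from bench import bot
import cv2,numpy as np
s=bot.read_state()
for k in s: print(k,s[k])
for n in ["top","side"]:
    c=bot.read_camera(n); print(n,{k:v for k,v in c.items() if k!="image"})
    cv2.imwrite(f"pics/{n}0.png",cv2.resize(c["image"][:,:,::-1],(800,600),interpolation=cv2.INTER_CUBIC))
E
```

```text
pics
t 0.0
joint_positions [ 1.15777992  0.52201713 -0.03636744  1.5999977   0.0211642   1.02109194
 -0.11279739]
qvel [ 0.00250875  0.0012384  -0.00070877 -0.00028695  0.00013809 -0.00179272
  0.00134214]
tau [ 1.43435277e-04 -9.27100968e+01  1.97956681e+00 -3.69936025e+01
  1.77951925e-02  8.21324968e-03 -8.35857190e-05]
tool_pos [ 0.20997251 -0.58831807  0.23072701]
ee_rot [ 0.40760694  0.57829243 -0.4071635   0.57762646]
wrist_force [ 0.36285994 -0.37182904 -0.5947699 ]
moment [-0.03305746 -0.02460358 -0.04656416]
grip_width 0.085509596112306
top {'fov_y': 46.147993171193974, 'cx': 286.1777756436136, 'cy': 207.79021185973247, 'T': array([[-0.00686253,  0.98432388, -0.17623677,  0.29295932],
       [-0.99988017, -0.00920003, -0.01244974, -0.02143315],
       [-0.01387596,  0.17613022,  0.98426907,  1.54772288],
       [ 0.        ,  0.        ,  0.        ,  1.        ]])}
side {'fov_y': 44.828607124343776, 'cx': 274.16106343496966, 'cy': 209.2428999846772, 'T': array([[-0.71391792,  0.49250876, -0.49775127, -0.05100035],
       [-0.70022574, -0.49983887,  0.50974995,  0.62857759],
       [ 0.00226088,  0.71245788,  0.70171123,  0.94259049],
       [ 0.        ,  0.        ,  0.        ,  1.        ]])}
```

View pics/top0.png

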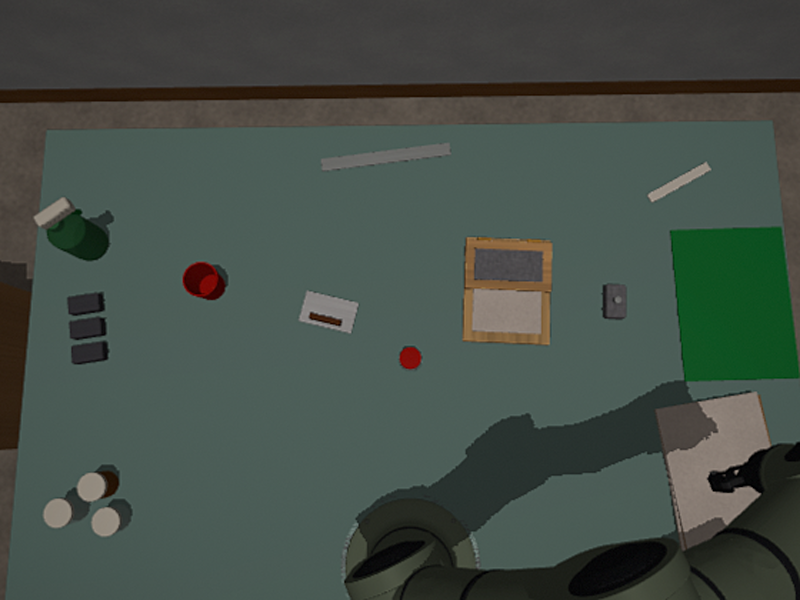

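View pics/side0.png

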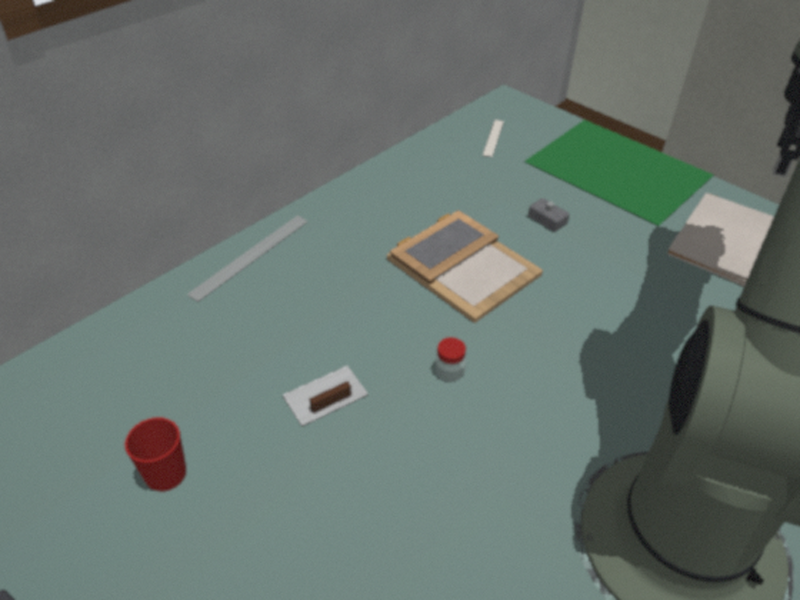

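The top view shows the strip at about (328,312), with its leading edge away from the robot, and the board at (508,290), with the cover on the far half. The jar is at (410,358), the pot at (205,281) and the weight at (615,300). I'll enlarge the strip and board to read their corners.

```bash
cat > h.py <<'E'
import numpy as np,cv2
from bench import bot
def K(c):
    f=c["image"].shape[0]/2/np.tan(np.radians(c["fov_y"]/2)); return f
def ray(c,u,v,z):
    f=K(c);d=c["T"][:3,:3]@np.array([(u-c["cx"])/f,-(v-c["cy"])/f,-1.]);o=c["T"][:3,3]
    return o+d*(z-o[2])/d[2]
def proj(c,p):
    q=c["T"][:3,:3].T@(np.asarray(p)-c["T"][:3,3]);f=K(c)
    return np.array([c["cx"]+f*q[0]/-q[2],c["cy"]-f*q[1]/-q[2]])
E
python3 - <<'E'
from h import *
c=bot.read_camera("top");im=c["image"][:,:,::-1]
def crop(u,v,w,h,s):return cv2.resize(im[v:v+h,u:u+w],None,fx=s,fy=s,interpolation=cv2.INTER_CUBIC)
out=np.zeros((600,800,3),np.uint8)
a=crop(205,195,50,40,7);out[:280,:350]=a      # strip, scale 7 origin (205,195)
b=crop(318,160,74,86,6);out[:516,350:794]=b   # board, scale 6
cv2.imwrite("pics/crop.png",out)
E
```

```text
(no output)
```

View pics/crop.png

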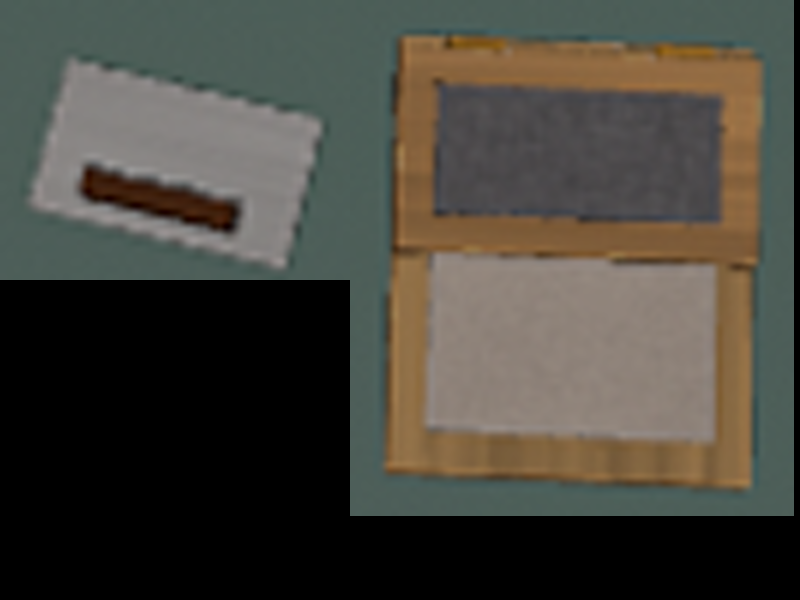

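```bash
python3 - <<'E'
from h import *
c=bot.read_camera("top");np.set_printoptions(precision=4,suppress=True)
S=lambda x,y:((x+.5)/7-.5+205,(y+.5)/7-.5+195)
B=lambda x,y:((x-350+.5)/6-.5+318,(y+.5)/6-.5+160)
def show(n,pts,f,z):
    P=np.array([ray(c,*f(*p),z)[:2] for p in pts]);print(n,P.tolist())
    for i in range(len(P)):
        d=P[(i+1)%len(P)]-P[i];print("  len %.4f ang %.4f"%(np.hypot(*d),np.arctan2(d[1],d[0])))
    print("  mean",P.mean(0));return P
show("plate TL TR BR BL",[(70,60),(322,122),(285,270),(32,207)],S,.005)
show("ribtop",[(86,165),(242,203),(237,233),(80,198)],S,.033)
show("board front L R",[(387,471),(750,488)],B,.015)
show("cover free L R",[(396,248),(757,263)],B,.0295)
show("cover LF..",[(396,248),(757,263),(763,58),(402,38)],B,.0295)
show("jar",[(410*.7/1,358*.7)],lambda x,y:(x,y),.06)
s=bot.read_state()
from scipy.spatial.transform import Rotation as R
print(R.from_quat(s["ee_rot"]).as_matrix(),s["t"])
E
```

```text
plate TL TR BR BL [[0.5863923334444605, 0.22651834059449724], [0.5566562795139554, 0.11133397392729916], [0.48915913975862446, 0.12762676717178897], [0.5188479936840085, 0.2424796792785457]]
  len 0.1190 ang -1.8234
  len 0.0694 ang 2.9047
  len 0.1186 ang 1.3178
  len 0.0694 ang -0.2321
  mean [0.5378 0.177 ]
ribtop [[0.5334212426340533, 0.2139868862388036], [0.5157128983410698, 0.14427053375541152], [0.5022960756645782, 0.14635648497956105], [0.5185988208091995, 0.21639238792733412]]
  len 0.0719 ang -1.8195
  len 0.0136 ang 2.9874
  len 0.0719 ang 1.3421
  len 0.0150 ang -0.1609
  mean [0.5175 0.1803]
board front L R [[0.4702503333724334, -0.11866588574726485], [0.4597947639765013, -0.3066203357134882]]
  len 0.1882 ang -1.6264
  len 0.1882 ang 1.5152
  mean [ 0.465  -0.2126]
cover free L R [[0.5855369278207581, -0.1248139922121483], [0.5757882206303148, -0.3124773160817939]]
  len 0.1879 ang -1.6227
  len 0.1879 ang 1.5189
  mean [ 0.5807 -0.2186]
cover LF.. [[0.5855369278207581, -0.1248139922121483], [0.5757882206303148, -0.3124773160817939], [0.6857224565321577, -0.3202777025833374], [0.6986133026074652, -0.1303383673395438]]
  len 0.1879 ang -1.6227
  len 0.1102 ang -0.0708
  len 0.1904 ang 1.5030
  len 0.1132 ang 3.0928
  mean [ 0.6364 -0.222 ]
jar [[0.42801691684183407, -0.004196800565246597]]
  len 0.0000 ang 0.0000
  mean [ 0.428  -0.0042]
[[-0.0003  0.9418  0.3361]
 [ 0.0006  0.3361 -0.9418]
 [-1.     -0.0001 -0.0007]] 0.2
```

```bash
python3 -m inch '[-1,0,37.7,-19.3,-0.98,-1,0,37.7,-19.3,-0.98,-1,0,37.7,-19.3,-0.98,-1,0,37.7,-19.3,-0.98,-1,0,37.7,-19.3,-0.98,-1,0,37.7,-19.3,-0.98,-1,0,37.7,-19.3,-0.98,-1,0,37.7,-19.3,-0.98]'; cat >> h.py <<'E'
from scipy.spatial.transform import Rotation as R
def plan(target,yaw):
    "shift (cm, tool axes) and roll to bring TCP to target with tool z at yaw"
    s=bot.read_state();M=R.from_quat(s["ee_rot"]).as_matrix()
    r=-((yaw-np.arctan2(M[1,2],M[0,2])+np.pi)%(2*np.pi)-np.pi)
    print("t",s["t"],"pos",np.round(s["tool_pos"],4),"F",np.round(s["wrist_force"],1),"w",round(s["grip_width"],4),
      "yaw %.4f"%np.arctan2(M[1,2],M[0,2]),"down",np.round(M[:,0],4))
    print("shift cm",np.round(M.T@(np.array(target)-s["tool_pos"])*100,2),"roll",round(r,4))
E
python3 -c "
from h import *
plan([.518,.181,.16],-.247)"
```

```text
t: 1.0
tool_pos: [0.4851, -0.2958, 0.2314]
ee_rot: [0.086, 0.702, -0.086, 0.702]
wrist_force: [1.2, -0.9, -0.3]
grip_width: 0.0854
t 1.0 pos [ 0.4851 -0.2958  0.2314] F [ 1.2 -0.9 -0.3] w 0.0854 yaw -0.2452 down [ 1.e-04 -0.e+00 -1.e+00]
shift cm [ 7.13 47.05 -8.38] roll 0.0018
```

```bash
python3 -m inch '[-1,2,47.05,-8.4,0,-1,4,47.05,-8.4,0,-1,4,47.05,-8.4,0,-1,4,47.05,-8.4,0,-1,4,47.05,-8.4,0,-1,4,47.05,-8.4,0,-1,4,47.05,-8.4,0,-1,4,47.05,-8.4,0]' >/dev/null; python3 -c "
from h import *
plan([.518,.181,.16],-.247)"
```

```text
t 1.8 pos [0.5124 0.1022 0.1982] F [ 1.  -0.6  0.2] w 0.0851 yaw -0.2483 down [ 2.e-04 -1.e-04 -1.e+00]
shift cm [ 3.82  7.78 -1.39] roll -0.0013
```

```bash
python3 -m inch '[-1,1.5,4,-0.7,0,-1,3,7.8,-1.4,0,-1,3.8,7.8,-1.4,0,-1,3.8,7.8,-1.4,0,-1,3.8,7.8,-1.4,0]' >/dev/null; python3 - <<'E'
from h import *
plan([.518,.181,.02],-.247)
c=bot.read_camera("wrist");cv2.imwrite("pics/w1.png",c["image"][:,:,::-1])
y=-.247;x=np.array([np.cos(y),np.sin(y),0]);n=np.array([-x[1],x[0],0]);o=np.array([.518,.181,0])
for a,b,z in [(-.006,-.035,.033),(.006,-.035,.033),(.006,.035,.033),(-.006,.035,.033),(.055,-.06,.005),(.055,.06,.005),(-.015,.06,.005),(-.015,-.06,.005)]:
    print(np.round(proj(c,o+a*x+b*n+[0,0,z]),1))
E
```

```text
t 2.3 pos [0.5182 0.1784 0.1604] F [-0.4  0.3  0.5] w 0.0856 yaw -0.2490 down [-3.e-04 -6.e-04 -1.e+00]
shift cm [14.04  0.26 -0.08] roll -0.002
[261.8 238.7]
[276.4 238.6]
[276.5 152.8]
[260.9 152.8]
[329.4 253.8]
[335.4 118.7]
[250.8 118.8]
[253.1 253.9]
```

View pics/w1.png

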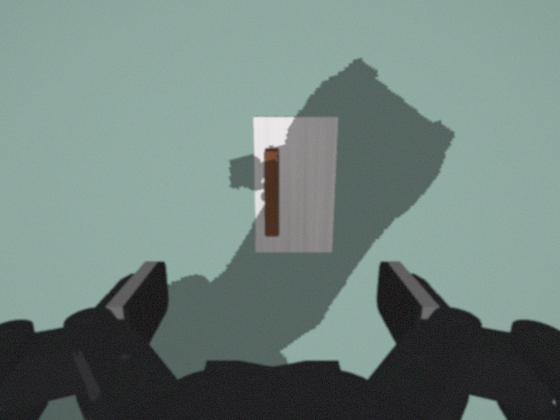

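The wrist view has the plate at (254,117)–(332,252) and the rib centred on about (272,192). That is 2–3 mm from my prediction, and the yaw agrees. Now I'll descend around the rib.

```bash
python3 -m inch '[-1,4,0.35,0.1,0,-1,8,0.35,0.1,0,-1,11,0.35,0.1,0,-1,13,0.35,0.1,0,-1,14,0.35,0.1,0,-1,14.6,0.35,0.1,0,-1,15.1,0.35,0.1,0,-1,15.1,0.35,0.1,0]' >/dev/null; python3 - <<'E'
from h import *
plan([.5197,.1816,.009],-.247)
E
```

```text
t 3.15 pos [0.5203 0.1824 0.0097] F [ 0.5 -0.7  0.4] w 0.0854 yaw -0.2483 down [ 6.e-04  2.e-04 -1.e+00]
shift cm [ 0.07 -0.09 -0.04] roll -0.0013
```

```bash
for i in 1 2; do python3 -m inch '[1,0,0,0,0,1,0,0,0,0,1,0,0,0,0,1,0,0,0,0,1,0,0,0,0,1,0,0,0,0]' ; done; python3 -c "
from h import *
plan([.5197,.1816,.009],-.247)"
```

```text
t: 3.75
tool_pos: [0.5201, 0.1825, 0.0096]
ee_rot: [0.088, 0.702, -0.087, 0.702]
wrist_force: [-1.6, -0.4, 6.5]
grip_width: 0.0113
t: 4.35
tool_pos: [0.5201, 0.1825, 0.0096]
ee_rot: [0.087, 0.702, -0.087, 0.702]
wrist_force: [-1.7, -0.5, 5.9]
grip_width: 0.0106
t 4.35 pos [0.5201 0.1825 0.0096] F [-1.7 -0.5  5.9] w 0.0106 yaw -0.2480 down [ 3.e-04  0.e+00 -1.e+00]
shift cm [ 0.06 -0.1  -0.01] roll -0.001
```

```bash
python3 -m inch '[1,-0.5,0,0,0,1,-1.5,0,0,0,1,-3.5,0,0,0,1,-6,0,0,0,1,-9,0,0,0,1,-11,0,0,0,1,-11,0,0,0,1,-11,0,0,0]' ; python3 -c "
from h import *
plan([.4951,-.2141,.10],-.054)"
```

```text
t: 5.15
tool_pos: [0.52, 0.1823, 0.1197]
ee_rot: [0.088, 0.701, -0.087, 0.702]
wrist_force: [-0.2, -0.0, -1.5]
grip_width: 0.0112
t 5.15 pos [0.52   0.1823 0.1197] F [-0.2 -0.  -1.5] w 0.0112 yaw -0.2482 down [ 7.e-04  1.e-04 -1.e+00]
shift cm [  1.96 -39.04   7.32] roll -0.1942
```

```bash
python3 -m inch '[1,0,-1,0.2,0,1,0,-3,0.6,-0.01,1,0,-6,1.1,-0.03,1,0,-9.5,1.8,-0.05,1,0,-13,2.4,-0.07,1,0,-16.5,3.1,-0.08,1,0,-19,3.6,-0.1,1,0,-20,3.75,-0.1]' >/dev/null; python3 -c "
from h import *
plan([.4951,-.2141,.10],-.054)"
```

```text
t 5.95 pos [ 0.5061 -0.024   0.1183] F [ 0.8 -0.2 -1.8] w 0.0112 yaw -0.1509 down [-2.2e-03 -9.0e-04 -1.0e+00]
shift cm [  1.85 -18.95   1.77] roll -0.0969
```

```bash
python3 -m inch '[1,0,-3,0.3,-0.01,1,0.2,-6.5,0.6,-0.03,1,0.5,-10,0.9,-0.05,1,1,-13.5,1.3,-0.07,1,1.5,-16.5,1.6,-0.09,1,1.8,-18.4,1.75,-0.097,1,1.8,-18.9,1.75,-0.097,1,1.8,-18.9,1.75,-0.097]' >/dev/null; python3 - <<'E'
from h import *
plan([.4951,-.2141,.10],-.054)
out=np.zeros((600,800,3),np.uint8)
c=bot.read_camera("top");im=c["image"][:,:,::-1]
out[:504,:432]=cv2.resize(im[162:246,318:390],None,fx=6,fy=6,interpolation=cv2.INTER_CUBIC)
c=bot.read_camera("side");im=c["image"][:,:,::-1]
out[:520,432:800]=cv2.resize(im[130:260,275:367],None,fx=4,fy=4,interpolation=cv2.INTER_CUBIC)
cv2.imwrite("pics/tr.png",out)
c=bot.read_camera("wrist");cv2.imwrite("pics/w2.png",c["image"][:,:,::-1])
E
```

```text
t 6.75 pos [ 0.4962 -0.21    0.1008] F [ 0.1  0.7 -2.1] w 0.011 yaw -0.0520 down [-9.e-04  7.e-04 -1.e+00]
shift cm [ 0.08 -0.41 -0.09] roll 0.002
```

View pics/w2.png

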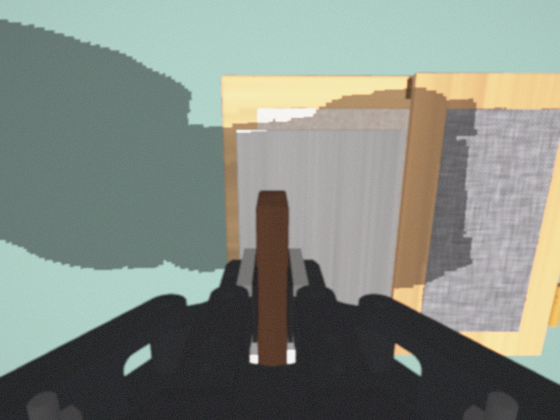

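View pics/tr.png

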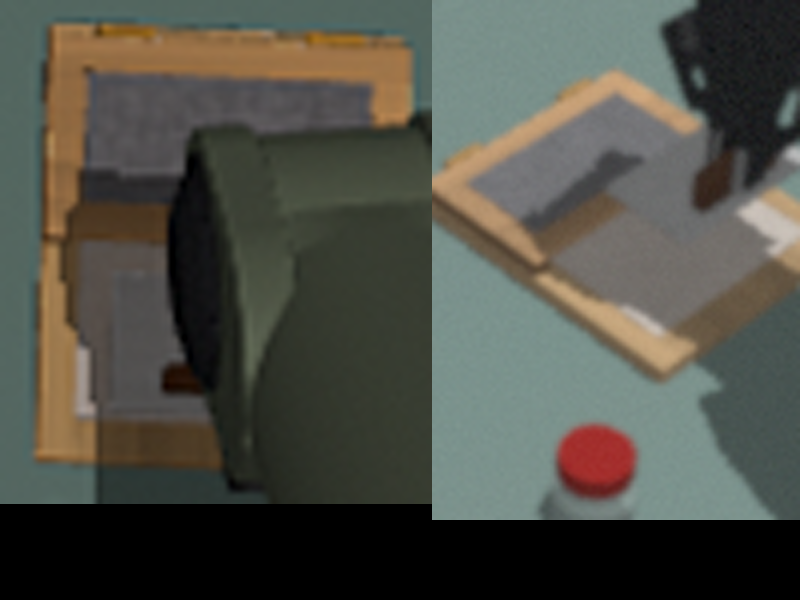

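The wrist view shows the plate held level, with its lead edge running (407,128)–(393,316) beside the cover edge (413,73)–(400,290). I'll compare those against predictions.

```bash
python3 - <<'E'
from h import *
c=bot.read_camera("wrist")
s=bot.read_state();M=R.from_quat(s["ee_rot"]).as_matrix();t=s["tool_pos"]
X,Y,Z=M[:,2],M[:,1],-M[:,0]
print("y dir",Y)
print("plate top pred:",[np.round(proj(c,t+X*a+Y*b+Z*(-.0096+.005)),1).tolist() for a,b in [(.055,.06),(.055,-.06),(-.015,.06)]],"seen (407,128) . (238,130)")
print("rib top far end:",[np.round(proj(c,t+X*a+Y*b+Z*(-.0096+.033)),1).tolist() for a,b in [(-.006,.035),(.006,.035)]],"seen (258,192),(287,192)")
y=-.054;x=np.array([np.cos(y),np.sin(y),0]);n=np.array([-x[1],x[0],0]);o=np.array([.580,-.2187,0])
for nm,a,b,z in [("cover L",0,.095,.0295),("cover R",0,-.095,.0295),("board FL",-.115,.095,.015)]:
    print(nm,np.round(proj(c,o+a*x+b*n+[0,0,z]),1))
for nm,u,v,z in [("cover L",413,73,.0295),("cover e",400,290,.0295),("board FL",222,76,.015)]:
    p=ray(c,u,v,z);d=p-o;print(nm,p,"slot frame",d@x,d@n)
E
```

```text
y dir [4.94418028e-02 9.98776942e-01 3.57658639e-04]
plate top pred: [[401.5, 128.8], [378.3, 374.2], [231.6, 128.8]] seen (407,128) . (238,130)
rib top far end: [[250.3, 204.4], [284.2, 204.4]] seen (258,192),(287,192)
cover L [414.7  72.3]
cover R [385.3 354.8]
board FL [219.   74.1]
cover L [ 0.58415976 -0.12415029  0.0295    ] slot frame -0.0009495082837709834 0.09463641070827017
cover e [ 0.58302371 -0.26252576  0.0295    ] slot frame 0.005384745439220851 -0.04359867684833137
board FL [ 0.47207023 -0.11880485  0.015     ] slot frame -0.1131641629324645 0.09392416385493206
```

The strip is seated as assumed. The wrist camera reads about 2.5 mm high in x, and slot and strip agree within about 2 mm. Next I'll lower in front of the slot until contact.

```bash
python3 -m inch '[1,1.5,-0.2,0,0,1,3,-0.4,0,0,1,4.5,-0.4,0,0,1,5.7,-0.4,0,0,1,6.5,-0.4,0,0,1,7,-0.4,0,0,1,7.3,-0.4,0,0,1,7.3,-0.4,0,0]'; python3 -m inch '[1,0.05,0,0,0,1,0.1,0,0,0,1,0.15,0,0,0,1,0.15,0,0,0]'
```

```text
t: 7.75
tool_pos: [0.4965, -0.2141, 0.0282]
ee_rot: [0.018, 0.707, -0.018, 0.707]
wrist_force: [-0.5, -0.4, -1.1]
grip_width: 0.0107
t: 8.15
tool_pos: [0.4965, -0.2142, 0.0269]
ee_rot: [0.018, 0.707, -0.018, 0.707]
wrist_force: [0.0, 0.2, -0.6]
grip_width: 0.0108
```

```bash
python3 -m inch '[1,0.05,0,0,0,1,0.1,0,0,0,1,0.1,0,0,0]';  python3 -c "
from h import *
plan([.515,-.2151,.026],-.054)"
```

```text
t: 8.45
tool_pos: [0.4964, -0.2141, 0.0258]
ee_rot: [0.018, 0.707, -0.018, 0.707]
wrist_force: [-0.2, -0.7, -1.6]
grip_width: 0.0107
t 8.45 pos [ 0.4964 -0.2141  0.0258] F [-0.2 -0.7 -1.6] w 0.0107 yaw -0.0511 down [-1.e-04  0.e+00 -1.e+00]
shift cm [-0.02 -0.    1.86] roll 0.0029
```

```bash
python3 -m inch '[1,0.05,0,0,0,1,0.1,0,0,0,1,0.1,0,0,0]';python3 -m inch '[1,0.04,0,0,0,1,0.08,0,0,0,1,0.08,0,0,0]'
```

```text
t: 8.75
tool_pos: [0.4964, -0.2141, 0.0247]
ee_rot: [0.018, 0.707, -0.018, 0.707]
wrist_force: [-0.7, 0.7, -1.2]
grip_width: 0.011
t: 9.05
tool_pos: [0.4965, -0.2141, 0.0246]
ee_rot: [0.018, 0.707, -0.018, 0.707]
wrist_force: [-3.9, 1.9, 13.4]
grip_width: 0.0108
```

Contact came at TCP z = 0.0246, exactly where expected. I'll back off about 1.3 mm and slide in.

```bash
python3 -m inch '[1,-0.1,0,0,0,1,-0.2,0,0,0,1,-0.2,0,0.5,0,1,-0.2,0,1,0,1,-0.2,0,1.5,0,1,-0.2,0,2,0,1,-0.2,0,2.3,0,1,-0.2,0,2.3,0]';python3 -m inch '[1,0,0,0.2,0,1,0,0,0.4,0,1,0,0,0.6,0,1,0,0,0.8,0,1,0,0,1,0,1,0,0,1,0]'
```

```text
t: 9.85
tool_pos: [0.5199, -0.2152, 0.0259]
ee_rot: [0.018, 0.707, -0.018, 0.707]
wrist_force: [-0.2, 1.1, -2.0]
grip_width: 0.0105
t: 10.45
tool_pos: [0.5296, -0.2158, 0.026]
ee_rot: [0.018, 0.707, -0.018, 0.707]
wrist_force: [0.4, -0.5, -1.6]
grip_width: 0.0112
```

```bash
python3 -m inch '[1,0,0,0.3,0,1,0,0,0.6,0,1,0,0,0.9,0,1,0,0,1.2,0,1,0,0,1.5,0,1,0,0,1.5,0,1,0,0,1.5,0]'; python3 - <<'E'
from h import *
out=np.zeros((600,800,3),np.uint8)
c=bot.read_camera("wrist");im=c["image"][:,:,::-1];out[:420,:500]=im[:,60:]
c=bot.read_camera("side");im=c["image"][:,:,::-1]
out[:420,500:800]=cv2.resize(im[140:224,280:340],None,fx=5,fy=5,interpolation=cv2.INTER_CUBIC)
cv2.imwrite("pics/in.png",out)
E
```

```text
t: 11.15
tool_pos: [0.5443, -0.2165, 0.026]
ee_rot: [0.018, 0.707, -0.018, 0.707]
wrist_force: [0.9, 0.1, -1.5]
grip_width: 0.011
```

View pics/in.png

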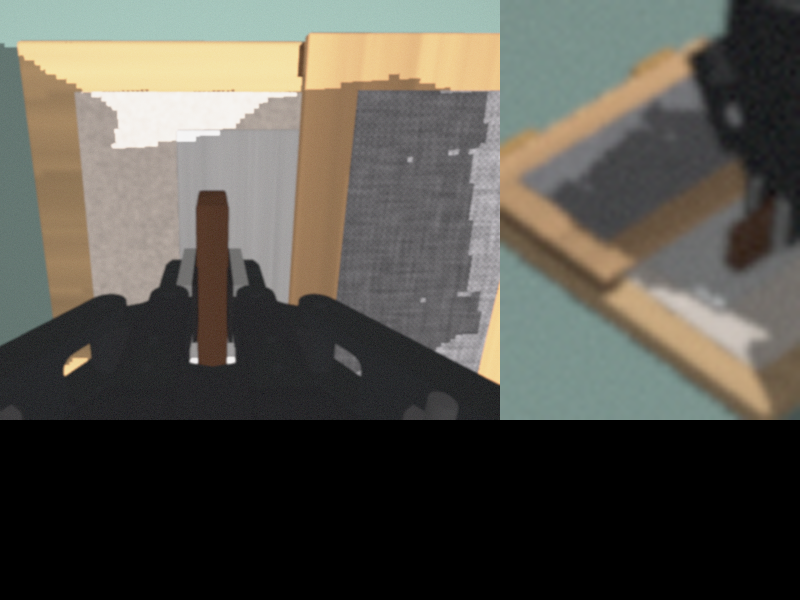

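The wrist view shows the plate visible from x = 177 to 297 at row 130. That is about 49 mm of the 70 mm, so roughly 20 mm is under the cover. The cover's edge is straight and unlifted. Now I'll press.

```bash
python3 -m inch '[1,0.05,0,0,0,1,0.1,0,0,0,1,0.13,0,0,0,1,0.16,0,0,0,1,0.16,0,0,0,1,0.16,0,0,0,1,0.16,0,0,0]'
```

```text
t: 11.95
tool_pos: [0.5443, -0.2166, 0.0246]
ee_rot: [0.018, 0.707, -0.018, 0.707]
wrist_force: [-2.0, 0.2, 6.2]
grip_width: 0.0108
```

```bash
python3 -m inch '[1,0.015,0,0,0,1,0.03,0,0,0,1,0.03,0,0,0,1,0.03,0,0,0,1,0.03,0,0,0,1,0.03,0,0,0]'; python3 - <<'E'
from h import *
out=np.zeros((600,800,3),np.uint8)
c=bot.read_camera("wrist");im=c["image"][:,:,::-1];out[:420,:500]=im[:,60:]
c=bot.read_camera("side");im=c["image"][:,:,::-1]
out[:420,500:800]=cv2.resize(im[140:224,280:340],None,fx=5,fy=5,interpolation=cv2.INTER_CUBIC)
cv2.imwrite("pics/fin.png",out)
for i in range(5): c=bot.read_camera("top");plan([.5443,-.2166,.0246],-.054)
E
```

```text
t: 12.55
tool_pos: [0.5444, -0.2166, 0.0246]
ee_rot: [0.018, 0.707, -0.018, 0.707]
wrist_force: [-4.4, 0.7, 12.1]
grip_width: 0.0106
t 12.7 pos [ 0.5443 -0.2166  0.0246] F [-4.2  0.5 12.1] w 0.011 yaw -0.0511 down [-1.e-04 -2.e-04 -1.e+00]
shift cm [-0.   -0.01 -0.  ] roll 0.0029
t 12.75 pos [ 0.5443 -0.2166  0.0246] F [-4.6  1.4 12. ] w 0.0112 yaw -0.0510 down [-1.e-04 -3.e-04 -1.e+00]
shift cm [-0. -0. -0.] roll 0.003
t 12.8 pos [ 0.5444 -0.2166  0.0246] F [-5.1  1.1 12. ] w 0.0107 yaw -0.0511 down [ 0.e+00 -3.e-04 -1.e+00]
shift cm [ 0.   -0.   -0.01] roll 0.0029
t 12.85 pos [ 0.5443 -0.2166  0.0246] F [-4.6 -0.  12.5] w 0.0105 yaw -0.0511 down [-1.e-04 -2.e-04 -1.e+00]
shift cm [-0. -0. -0.] roll 0.0029
t 12.9 pos [ 0.5443 -0.2166  0.0246] F [-3.9  1.4 11.5] w 0.011 yaw -0.0511 down [ 0.e+00 -3.e-04 -1.e+00]
shift cm [ 0.  0. -0.] roll 0.0029
```

View pics/fin.png

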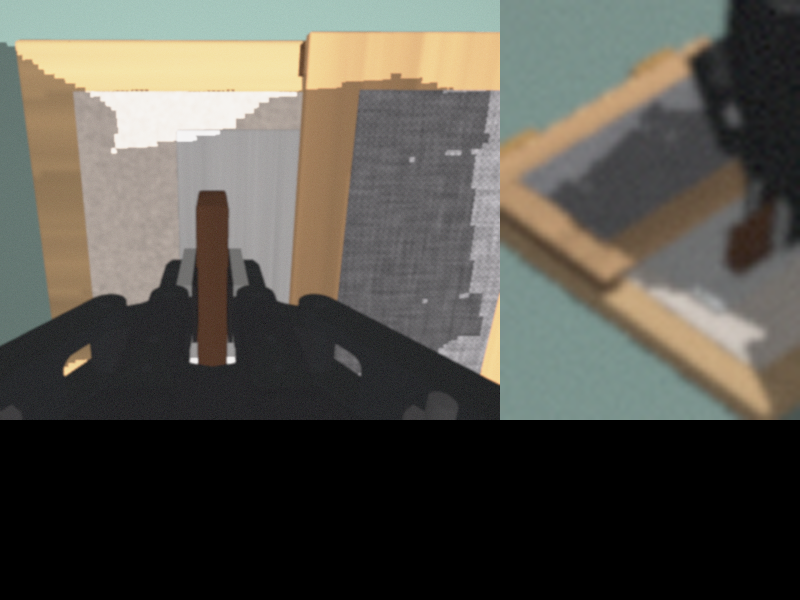

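The strip still runs from x = 177 to 297 at row 130 with the cover shut, and the push is steady at about 12 N. Handing in.

```bash
python3 -c "
from bench import bot
print(bot.sign_off())"
```

```text
the job is handed in; nothing more can be done
None
```

I picked up the strip by its wooden grip, slid its leading edge about 20 mm under the cover, pressed it down and handed the job in while still holding it. I got no verdict back.

**Final checks:**
- **Insertion:** the strip is about 20 mm under the cover, from the arm's position and from the wrist picture. It is within about 0.02 rad of square and close to centred.
- **Push:** the steady downward push was about 12 N and the fingers stayed closed on the grip. Height at the final press (TCP z 0.0246) matched the first contact with the board.
- **Cover:** it looked shut in the last wrist and side pictures. I felt no contact force while sliding in.
- **Time:** I finished at about 12.9 s of the 38 s allowed.
- **Bystanders:** I never moved near the weight or pot, and the strip was carried about 5 cm above the jar. I did not check their positions again at the end.

**What disagreed:**
- The wrist camera read about 2.5 mm off the arm's position in x, so the insertion depth is only good to about 2 mm.
- A sideways force of about 4 N remains along x at the wrist. It appeared only when pressing and was already there when I touched the board in front of the slot, so I take it to be friction on the board rather than the cover.

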